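# Park the sprung index pin

## Task

Free the brass wheel on its indexing fixture: draw that fixture's sprung index pin back out of the wheel by its black knob and park it in the holding notch, so that it stays back by itself when you let go. Leave the pin of the other fixture, the one with the steel wheel, as it is.

Things in the scene. Friction and masses are not known exactly. Their poses are not given: they have to be found in the camera images.
- brass_fixture: Green indexing fixture with the BRASS wheel, fixed, 234 x 106 mm; its twin has a steel wheel, sides and yaws vary. Origin: on the bench below the engaged knob. +x runs from knob to wheel axis (97 mm; wheel 106 mm wide, 43 high, spindle 68 high), z up. Knob stem stands in a J-shaped slot of an aluminium cover, 58 mm above the bench. Knob slides in x and y only, from 0, 0 (engaged); no turning.
- brass_fixture_grip (a point): Centre of this fixture's black cylindrical knob, 28 mm in diameter, 32 high, 96 mm above the bench; free space round it above the cover. It pulls straight back along fixture -x to a stop at x = -58 mm. Spring: 6 N engaged, 12 N fully back, towards +x; sideways 0.3 to 1.7 N towards y = 0. Let go outside the notch it snaps home (on the lip's very tip it may hang).
- brass_fixture_notch (a point): Where the knob's centre rests when parked: fixture x = -26, y = +24 mm, same height as the knob. The notch is the short leg of the J on the fixture's +y side, open backwards, behind a slanted lip 16 mm deep. Way in: knob back beyond x = -42 mm (best -49), sideways to y about +27 (stop at +28), then forwards; the spring seats it at x = -26, y +23 to +28.
- steel_fixture_grip (a point): The same point on the identical black knob of the other fixture, the one with the steel wheel, which is to be left alone.

How it is judged (in metres and radians):
At the end, for the whole second after the job is handed in: The brass-wheel fixture's knob has been let go and rests in the holding notch (20 to 34 mm back from its engaged place and more than 19 mm to the fixture's +y side), and the steel-wheel fixture's knob is where it was, within 5 mm (x of brass_fixture_grip in the frame of brass_fixture between -0.034 and -0.02 m and y of brass_fixture_grip in the frame of brass_fixture above 0.019 m and distance of steel_fixture_grip from where it was at the start of the episode below 0.005 m); the robot touches nothing.
It fails at once if the knob of the steel-wheel fixture was moved by more than 8 mm (distance of steel_fixture_grip from where it was at the start of the episode above 0.008 m).
It also fails if it takes over 29 s, if anything falls off the work surface, if the arm or the gripper's body presses on something with over 40 N, if the wrist force passes 120 N, or if a joint passes its speed limit or range.

## Robot

A 6-joint arm with a two-finger parallel gripper is mounted at the origin on the work surface. World frame = base frame: x ahead of the robot, y to its left, z up, the work surface at z = 0. Lengths are in m, angles in degrees, forces in N, time in s.
With the tool pointing down it reaches from about 0.375 to 0.9 m from the base axis. Payload 3.1 kg.
Tool frame: the origin (TCP) lies at the very end of the fingers, on their centre line; the grasp point (between the pads) lies behind it (bot.grip_depth is the z of the grasp point in the tool frame, in m); z points along the fingers, y is the direction in which the jaws open and shut (so a half turn about z gives the same grasp; the last joint's range is limited). The gripper opens to 87 mm and grips with 3 to 60 N. Pads are 19 mm wide; open, the fingers measure 117 mm over their backs; the gripper's body (75 mm by 190 mm) begins 51 mm behind the grasp point.
Start: joints at [59.96, 30.224, 82.088, -0, 67.689, -10.227], TCP at [0.212, 0.588, 0.223] pointing down, gripper open.
Joint ranges: [-176.69, 176.69], [-43.24, 126.21], [12.49, 139.97], [-82, 262], [0, 151.66], [-163.58, 163.58]. Speed limits (degrees/s): [159.86, 159.86, 180, 180, 180, 180].

## Interface

Orientations are given as a 3x3 rotation matrix whose columns are the frame's x, y, z axes.
In Python, from rig import bot, vision gives the robot as it stands. The module is installed in compiled form; this text tells all that it offers.
- The arm moves only by the shell command python3 -m jog 'ROWS'. ROWS is JSON, a list of rows, each a list of 3 entries, a list of its own where there are three numbers: the shift along the tool's x, y, z in mm, then the turn, a rotation vector about the tool's x, y, z in degrees, then the closure, from 0 (fully open) to 1 (shut). In form: [[[dx, dy, dz], [wx, wy, wz], fingers], ...]. A call has 1 to 12 rows; each row is the pose to reach, as a shift and turn from the pose commanded when the call began, along the tool's axes at that moment; what a row does not reach only later rows make up. A row lasts 1/12 s, in which the tool goes at most 41.7 mm and 7.16 degrees, less where a joint would pass 70% of its speed; a pose out of reach is approached as far as the arm can. A call with a gripper value outside its range is refused whole. The fingers move at their own pace and stop on an object; the grip force is fixed at half the most. Time passes only in rows, so rows that repeat a pose let the fingers close. It gives the time, the measured TCP pose, the force and the opening at its end, in the units of the state.
- bot.read_state(): the state, without advancing time (a new reading comes with each control period).
- vision.capture(name): name is "side" or "top" or "wrist"; returns the picture (384x512x3 uint8, red, green, blue); there is no depth.
- vision.camera_info(name): a dict with "intrinsics" (3x3 intrinsics, pixels), "camera_from_world" (4x4, takes a point from world to camera coordinates); the wrist camera has in their place "mount" (4x4, takes a point from camera to tool coordinates, whose origin is the TCP and whose axes are the flange's). Camera axes: x right, y up, looking along -z (the intrinsics and any distortion apply to the point x, -y, -z); pixel columns grow to the right and rows downward; lengths in m; the calibration is good to about 2 mm. A picture is of the moment at which its call begins: read the wrist's pose just before it. camera_info takes no time and is no camera call.
- bot.hand_in(): hands the job in, once; it reports no verdict.
The state is a dict: "time_s": time; "joint_positions": joint angles; "qvel": joint speeds; "tau": joint torques, N m; "position": TCP position; "tcp_rot": TCP orientation; "force": force on the tool from outside, world axes, zero at the start; "moment": the same for the moment, N m; "opening": opening from 0.0 (shut) to 1.0 (fully open).
Only numpy, scipy, OpenCV 4.12 (cv2) and the standard library are available. Lean on these libraries where they do the work, as an engineer would, in place of code of your own. Each camera call takes 0.05 s, during which the arm holds its last target. There are 200 camera calls.

## Working session

There is one attempt and no reset: what is moved stays moved. The work goes in short steps, Python scripts to look and compute and a shell command to move; the robot and the scene stay as the last step left them, time stands still between calls to the robot, and variables do not carry over. Pictures are saved under pics/ and viewed, about 8 in all and at most 12, crops included, and the job is handed in when it is done.

```bash
mkdir -p pics; python3 - <<'E'
from rig import bot, vision
import cv2,numpy as np
s=bot.read_state(); print(s, bot.grip_depth)
for n in("top","side"):
    im=vision.capture(n); cv2.imwrite(f"pics/{n}0.png",im[:,:,::-1]); i=vision.camera_info(n); print(n,i)
print(vision.camera_info("wrist"))
E
```

```text
{'time_s': 0.0, 'joint_positions': array([ 5.99589169e+01,  3.02791777e+01,  8.21560599e+01, -1.87237741e-03,
        6.76892131e+01, -1.02284047e+01]), 'qvel': array([ 0.01341003,  0.05761521,  0.00215249,  0.00103267,  0.00339106,
       -0.00111201]), 'tau': array([-4.25213211e-04, -4.40044641e+01, -1.76589811e+01,  6.34526485e-02,
        5.83266187e-02, -1.68127090e-04]), 'position': array([0.21146142, 0.58736241, 0.22157118]), 'tcp_rot': array([[-9.40809817e-01,  3.38933270e-01, -1.06121268e-03],
       [ 3.38934744e-01,  9.40807975e-01, -1.89542483e-03],
       [ 3.55974818e-04, -2.14291614e-03, -9.99997641e-01]]), 'force': array([-0.43810866,  0.59115957,  0.24742784]), 'moment': array([ 0.02973824, -0.01383626,  0.00989738]), 'opening': 0.9981540620535004} -0.0187
top {'intrinsics': array([[439.59651828,   0.        , 250.4209738 ],
       [  0.        , 439.59651828, 188.01035064],
       [  0.        ,   0.        ,   1.        ]]), 'camera_from_world': array([[-0.03828686, -0.99923805, -0.00757848,  0.03644538],
       [ 0.9744991 , -0.03901488,  0.22097361, -0.56175946],
[... 387 characters left out ...]
  [ 0.15230324, -0.52796936,  0.83549511, -0.13830625],
       [-0.19107652,  0.81367858,  0.54901451, -0.81565301],
       [ 0.        ,  0.        ,  0.        ,  1.        ]])}
{'intrinsics': array([[286.78233742,   0.        , 254.78125836],
       [  0.        , 286.78233742, 190.21525237],
       [  0.        ,   0.        ,   1.        ]]), 'mount': array([[ 1.03441033e-03,  9.58558722e-01,  2.84893151e-01,
         7.78115419e-02],
       [ 9.99997786e-01, -4.69408944e-04, -2.05147790e-03,
        -2.89489416e-04],
       [-1.83273064e-03,  2.84894642e-01, -9.58557084e-01,
        -1.63136732e-01],
       [ 0.00000000e+00,  0.00000000e+00,  0.00000000e+00,
         1.00000000e+00]])}
```

View pics/top0.png

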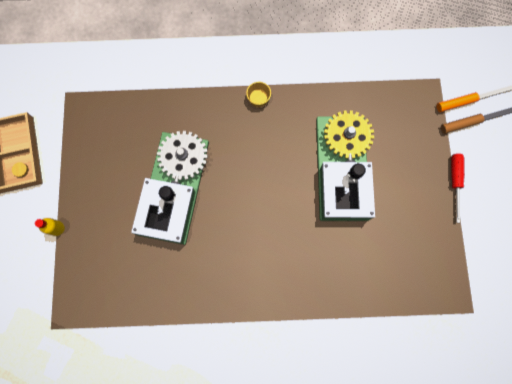

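View pics/side0.png

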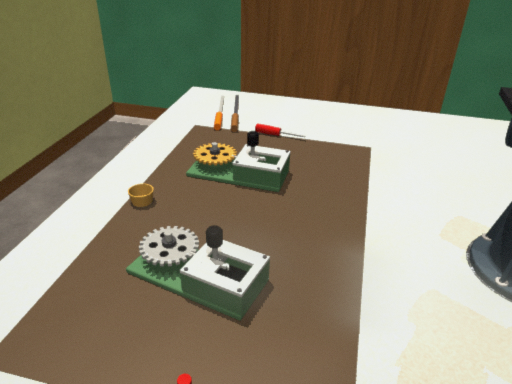

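Top view: the brass fixture is at the right, with its knob at about (357,171) and spindle at (351,131). The steel fixture is at the left, with its knob at (166,193). The side view agrees, with the brass knob at about (253,139).

```bash
cat > h.py <<'E'
import numpy as np, cv2
from rig import bot, vision
def cam(n, s=None):
    i=vision.camera_info(n)
    if n=="wrist":
        T=np.eye(4);T[:3,:3]=s["tcp_rot"];T[:3,3]=s["position"]; W=T@i["mount"]
    else: W=np.linalg.inv(i["camera_from_world"])
    return i["intrinsics"],W
def ray(c,uv):
    K,W=c; d=np.linalg.inv(K)@[*uv,1]; return W[:3,3],W[:3,:3]@(d*[1,-1,-1])
def onz(c,uv,z):
    o,d=ray(c,uv); return o+d*(z-o[2])/d[2]
def proj(c,p):
    K,W=c; q=np.linalg.inv(W)@[*p,1]; q=K@(q[:3]*[1,-1,-1]); return q[:2]/q[2]
def cross(c1,u1,c2,u2):
    (a,d),(b,e)=ray(c1,u1),ray(c2,u2); d/=np.linalg.norm(d);e/=np.linalg.norm(e)
    t=np.linalg.lstsq(np.c_[d,-e],b-a,rcond=None)[0]; p,q=a+d*t[0],b+e*t[1]; return (p+q)/2,np.linalg.norm(p-q)
E
python3 - <<'E'
from h import *
c=cam("top"); im=cv2.imread("pics/top0.png")
roi=np.zeros(im.shape[:2],np.uint8); roi[155:228,310:385]=255
hsv=cv2.cvtColor(im,cv2.COLOR_BGR2HSV)
w=((hsv[...,1]<50)&(hsv[...,2]>150)).astype(np.uint8)*255&roi
ct=max(cv2.findContours(w,0,2)[0],key=cv2.contourArea); r=cv2.minAreaRect(ct); print(r)
P=np.array([onz(c,u,.058) for u in cv2.boxPoints(r)]); print(P.round(4)); 
for a in range(4):
    d=P[(a+1)%4]-P[a]; print(np.linalg.norm(d).round(4),np.degrees(np.arctan2(d[1],d[0])).round(1))
print("spindle",onz(c,(351,131),.068),"knob",onz(c,(357.5,170.5),.112))
print(cross(c,(357.5,171.5),cam("side"),(253,139)))
y=((hsv[...,0]>20)&(hsv[...,0]<35)&(hsv[...,1]>150)).astype(np.uint8)*255; y[:100]=0;y[:,:310]=0;y[:,400:]=0;y[165:]=0
ct=max(cv2.findContours(y,0,2)[0],key=cv2.contourArea); q,rr=cv2.minEnclosingCircle(ct); print(q,rr,onz(c,q,.043))
cv2.imwrite("pics/c1.png",cv2.resize(im[95:235,295:395],None,fx=4,fy=4,interpolation=2))
E
```

```text
((348.5000305175781, 189.00001525878906), (58.36244583129883, 50.46662521362305), 87.27368927001953)
[[ 0.6149 -0.135   0.058 ]
 [ 0.6159 -0.2391  0.058 ]
 [ 0.4946 -0.2326  0.058 ]
 [ 0.4937 -0.1315  0.058 ]]
0.1041 -89.5
0.1215 176.9
0.101 90.5
0.1213 -1.6
spindle [ 0.67414879 -0.19812946  0.068     ] knob [ 0.57790555 -0.19258503  0.112     ]
(array([ 0.58091929, -0.19673759,  0.09475577]), np.float64(0.0011252330703774805))
(348.4120178222656, 134.09066772460938) 23.766822814941406 [ 0.6763833  -0.19821611  0.043     ]
```

View pics/c1.png

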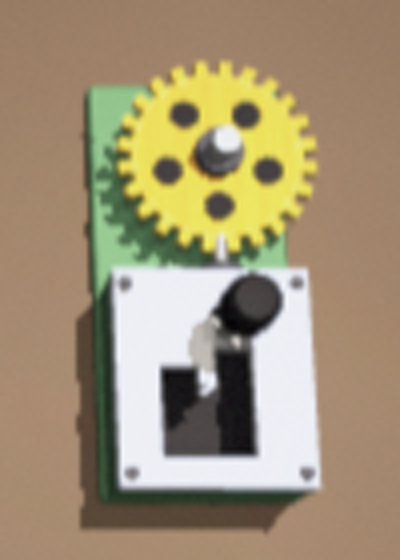

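```bash
python3 -m jog '[[[-307,-307,0],[0,0,36],0],[[-307,-307,0],[0,0,36],0],[[-307,-307,0],[0,0,36],0],[[-307,-307,0],[0,0,36],0],[[-307,-307,0],[0,0,36],0],[[-307,-307,0],[0,0,36],0],[[-613,-613,0],[0,0,72],0],[[-613,-613,0],[0,0,72],0],[[-613,-613,0],[0,0,72],0],[[-613,-613,0],[0,0,72],0],[[-613,-613,0],[0,0,72],0],[[-613,-613,0],[0,0,72],0]]'
cat > mv.py <<'E'
import sys
from h import *
from scipy.spatial.transform import Rotation as R
# mv.py x y z jaw_angle_deg : tool shift (mm) and turn (deg)
s=bot.read_state(); p=np.array(list(map(float,sys.argv[1:4]))); a=np.radians(float(sys.argv[4]))
y=np.array([np.cos(a),np.sin(a),0]); z=np.array([0,0,-1.]); T=np.c_[np.cross(y,z),y,z]
Rt=s["tcp_rot"]; print((Rt.T@(p-s["position"])*1e3).round(1),R.from_matrix(Rt.T@T).as_rotvec(degrees=True).round(2),s["time_s"],s["force"].round(1))
E
python3 mv.py .580 -.195 .22 -2
```

```text
time_s: 1.1
position: [0.4248, 0.1336, 0.2225]
tcp_rot: [[0.036, 0.999, -0.0], [0.999, -0.036, 0.0], [0.0, -0.0, -1.0]]
force: [1.0, 0.0, 0.1]
opening: 1.001
[-322.8  166.9    2.4] [-0.01 -0.01 -0.07] 1.1 [1.  0.  0.1]
```

```bash
python3 -m jog '[[[-323,167,2],[0,0,0],0],[[-323,167,2],[0,0,0],0],[[-323,167,2],[0,0,0],0],[[-323,167,2],[0,0,0],0],[[-323,167,2],[0,0,0],0],[[-323,167,2],[0,0,0],0],[[-323,167,2],[0,0,0],0],[[-323,167,2],[0,0,0],0],[[-323,167,2],[0,0,0],0],[[-323,167,2],[0,0,0],0],[[-323,167,2],[0,0,0],0],[[-323,167,2],[0,0,0],0]]'
python3 - <<'E'
from h import *
s=bot.read_state(); im=vision.capture("wrist"); cv2.imwrite("pics/w1.png",im[:,:,::-1]); c=cam("wrist",s)
print(s["position"],s["force"]); np.save("w1.npy",{"s":s},allow_pickle=True)
E
```

```text
time_s: 2.1
position: [0.5803, -0.1919, 0.2197]
tcp_rot: [[0.032, 0.999, -0.002], [0.999, -0.032, 0.002], [0.002, -0.002, -1.0]]
force: [-0.4, 0.5, 0.2]
opening: 0.996
[ 0.58028949 -0.19188077  0.21971519] [-0.40260395  0.50088604  0.20567397]
```

View pics/w1.png

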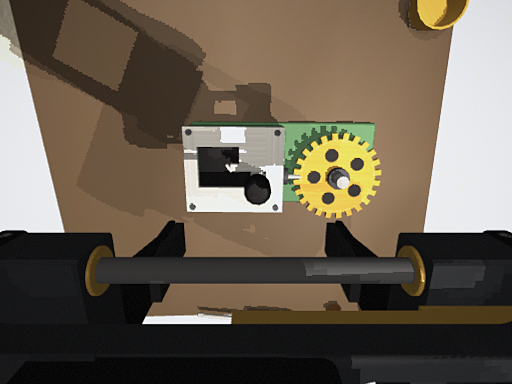

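Wrist view: the knob is at about (258,188), the spindle top at (343,182), and the cover screws at (187,131), (279,130), (191,208) and (277,208). The notch is on the world +y side.

```bash
python3 - <<'E'
from h import *
s=np.load("w1.npy",allow_pickle=True).item()["s"]; c=cam("wrist",s); im=cv2.imread("pics/w1.png")
hsv=cv2.cvtColor(im,cv2.COLOR_BGR2HSV)
S=np.array([onz(c,u,.058)for u in[(187,131),(279,130),(277,208),(191,208)]]); print(S.round(4))
for a in range(4):
    d=S[(a+1)%4]-S[a]; print(np.linalg.norm(d).round(4),np.degrees(np.arctan2(d[1],d[0])).round(1))
y=((hsv[...,0]>18)&(hsv[...,0]<35)&(hsv[...,1]>150)).astype(np.uint8)*255; y[:115]=0;y[225:]=0
ct=max(cv2.findContours(y,0,2)[0],key=cv2.contourArea);h=cv2.convexHull(ct); e=cv2.fitEllipse(h);print(e); W=onz(c,e[0],.043);print("wheel",W)
k=(hsv[...,2]<45).astype(np.uint8)*255; k[:172]=0;k[206:]=0;k[:,:244]=0;k[:,273:]=0
ct=max(cv2.findContours(k,0,2)[0],key=cv2.contourArea); print(cv2.boundingRect(ct),cv2.minEnclosingCircle(ct))
q=cv2.minEnclosingCircle(ct)[0]; p=onz(c,q,.096); print("knob",p, np.degrees(np.arctan2(*(W-p)[[1,0]])))
P,e2=cross(c,q,cam("top"),(357.5,171.5)); print(P,e2)
P,e2=cross(c,q,cam("side"),(253,139)); print(P,e2)
cv2.imwrite("pics/w1c.png",cv2.resize(im[110:225,170:390],None,fx=3.5,fy=3.5,interpolation=2))
E
```

```text
[[ 0.5067 -0.1386  0.058 ]
 [ 0.6091 -0.1407  0.058 ]
 [ 0.6061 -0.2327  0.058 ]
 [ 0.5027 -0.2295  0.058 ]]
0.1024 -1.2
0.0921 -91.9
0.1034 178.2
0.091 87.4
((336.3479919433594, 175.08612060546875), (82.75267028808594, 89.21461486816406), 56.283958435058594)
wheel [ 0.67963792 -0.1978999   0.043     ]
(244, 172, 27, 32) ((253.80612182617188, 186.80612182617188), 17.759077072143555)
knob [ 0.57952023 -0.19478     0.096     ] -1.7848894270757165
[ 0.57960829 -0.19533035  0.09710375] 0.0016617473747967037
[ 0.58020663 -0.1945297   0.09611302] 0.00143162064527595
```

View pics/w1c.png

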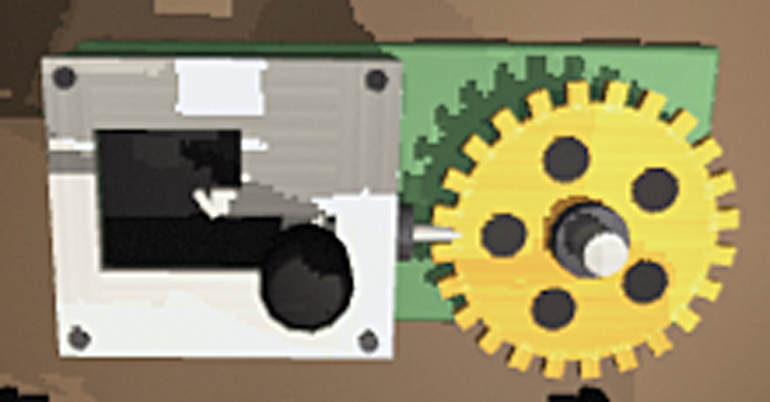

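Corrected for the crop, the knob's centre is at about (257.7,189.1) in the full wrist picture. That puts the knob near (0.583, -0.197) with a yaw of about -1.8°. Next I descend.

```bash
python3 - <<'E'
from h import *
s=np.load("w1.npy",allow_pickle=True).item()["s"]; print(onz(cam("wrist",s),(257.7,189.1),.096))
E
python3 mv.py .583 -.197 .079 -1.8
```

```text
[ 0.5834946 -0.1973843  0.096    ]
[ -5.8   3.2 141. ] [-0.12 -0.08  0.02] 2.15 [ 0.1 -0.1 -0.6]
```

```bash
python3 -m jog '[[[-6,3,35],[0,0,0],0],[[-6,3,70],[0,0,0],0],[[-6,3,100],[0,0,0],0],[[-6,3,125],[0,0,0],0],[[-6,3,141],[0,0,0],0],[[-6,3,141],[0,0,0],0],[[-6,3,141],[0,0,0],0],[[-6,3,141],[0,0,0],0]]'
python3 - <<'E'
from h import *
s=bot.read_state(); im=vision.capture("wrist"); cv2.imwrite("pics/w2.png",im[:,:,::-1]); print(s["position"],s["force"])
E
python3 mv.py .583 -.197 .079 -1.8
```

```text
time_s: 2.82
position: [0.5848, -0.1982, 0.0809]
tcp_rot: [[0.03, 1.0, 0.002], [1.0, -0.03, -0.001], [-0.001, 0.002, -1.0]]
force: [-0.5, -0.6, 0.3]
opening: 1.001
[ 0.58482303 -0.19815269  0.08089478] [-0.45923004 -0.62424227  0.26111937]
[ 1.5 -2.2  2.3] [0.16 0.08 0.04] 2.8667 [0.1 0.2 0.5]
```

View pics/w2.png

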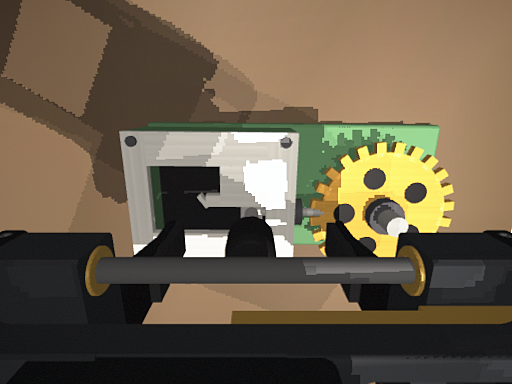

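The knob, at column ~250, lies between the fingers (columns ~184 and ~328). Now I close the gripper.

```bash
python3 -m jog '[[[0,0,0],[0,0,0],1],[[0,0,0],[0,0,0],1],[[0,0,0],[0,0,0],1],[[0,0,0],[0,0,0],1],[[0,0,0],[0,0,0],1],[[0,0,0],[0,0,0],1],[[0,0,0],[0,0,0],1],[[0,0,0],[0,0,0],1],[[0,0,0],[0,0,0],1],[[0,0,0],[0,0,0],1]]'
```

```text
time_s: 3.7
position: [0.5829, -0.1984, 0.0794]
tcp_rot: [[0.031, 1.0, -0.003], [1.0, -0.031, 0.001], [0.001, -0.003, -1.0]]
force: [-7.1, 0.4, 3.0]
opening: 0.324
```

```bash
python3 -m jog '[[[0,-6,0],[0,0,0],1],[[0,-13,0],[0,0,0],1],[[0,-20,0],[0,0,0],1],[[0,-27,0],[0,0,0],1],[[0,-34,0],[0,0,0],1],[[0,-40,0],[0,0,0],1],[[0,-46,0],[0,0,0],1],[[0,-50,0],[0,0,0],1],[[0,-50,0],[0,0,0],1],[[0,-50,0],[0,0,0],1]]'
```

```text
time_s: 4.53
position: [0.5382, -0.1974, 0.0795]
tcp_rot: [[0.034, 0.999, 0.009], [0.999, -0.034, -0.001], [-0.001, 0.009, -1.0]]
force: [9.6, 3.2, -7.7]
opening: 0.306
```

```bash
python3 -m jog '[[[0,-3,0],[0,0,0],1],[[0,-3,0],[0,0,0],1],[[0,-3,0],[0,0,0],1]]'
python3 - <<'E'
from h import *
s=bot.read_state(); im=vision.capture("wrist"); cv2.imwrite("pics/w3.png",im[:,:,::-1]); print(s["position"],s["force"],s["opening"])
E
```

```text
time_s: 4.78
position: [0.5355, -0.1973, 0.0795]
tcp_rot: [[0.033, 0.999, 0.01], [0.999, -0.033, -0.002], [-0.001, 0.01, -1.0]]
force: [10.1, 3.2, -7.9]
opening: 0.309
[ 0.53545827 -0.19728666  0.07950423] [10.09741681  3.17382615 -7.91263143] 0.3093000445148417
```

View pics/w3.png

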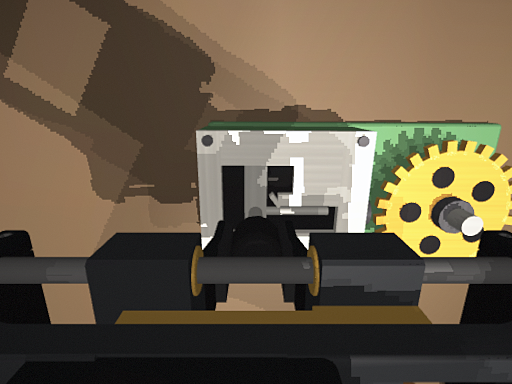

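The knob is held and has been pulled back about 48 mm, with the slot's cross passage visible to its left. Now I move it sideways.

```bash
python3 -m jog '[[[5,0,0],[0,0,0],1],[[10,0,0],[0,0,0],1],[[15,0,0],[0,0,0],1],[[20,0,0],[0,0,0],1],[[24,0,0],[0,0,0],1],[[27,0,0],[0,0,0],1],[[27,0,0],[0,0,0],1],[[27,0,0],[0,0,0],1]]'
```

```text
time_s: 5.5
position: [0.5372, -0.1721, 0.0796]
tcp_rot: [[0.032, 0.999, 0.012], [0.999, -0.032, -0.005], [-0.004, 0.012, -1.0]]
force: [10.1, -2.2, -10.1]
opening: 0.304
```

```bash
python3 -m jog '[[[2,0,0],[0,0,0],1],[[2,0,0],[0,0,0],1],[[2,5,0],[0,0,0],1],[[2,10,0],[0,0,0],1],[[2,14,0],[0,0,0],1],[[2,18,0],[0,0,0],1],[[2,21,0],[0,0,0],1],[[2,21,0],[0,0,0],1],[[2,21,0],[0,0,0],1]]'
python3 - <<'E'
from h import *
s=bot.read_state()
for n in("wrist","top"):
  im=vision.capture(n); cv2.imwrite(f"pics/{n}4.png",im[:,:,::-1])
E
```

```text
time_s: 6.25
position: [0.5572, -0.1707, 0.0795]
tcp_rot: [[0.032, 0.999, 0.009], [0.999, -0.032, -0.004], [-0.004, 0.009, -1.0]]
force: [7.8, -3.0, -7.2]
opening: 0.307
```

View pics/wrist4.png

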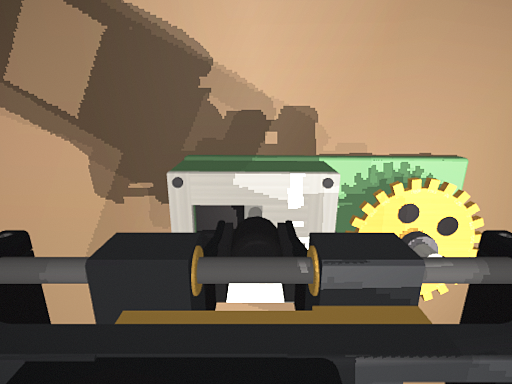

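By measured displacement the knob is at about x = -26, y = +27, with the stem ahead of it in the short leg. I nudge it 2 mm further forward, then release.

```bash
python3 -m jog '[[[0,2,0],[0,0,0],1],[[0,2,0],[0,0,0],1],[[0,2,0],[0,0,0],0],[[0,2,0],[0,0,0],0],[[0,2,0],[0,0,0],0],[[0,2,0],[0,0,0],0],[[0,2,0],[0,0,0],0],[[0,2,0],[0,0,0],0],[[0,2,0],[0,0,0],0],[[0,2,0],[0,0,0],0]]'
```

```text
time_s: 7.18
position: [0.5549, -0.1687, 0.0796]
tcp_rot: [[0.032, 1.0, -0.0], [1.0, -0.032, 0.0], [0.0, -0.0, -1.0]]
force: [-1.1, -0.9, 0.6]
opening: 0.829
```

```bash
python3 -m jog '[[[0,2,-20],[0,0,0],0],[[0,2,-50],[0,0,0],0],[[0,2,-90],[0,0,0],0],[[0,2,-130],[0,0,0],0],[[0,2,-130],[0,0,0],0],[[0,2,-130],[0,0,0],0],[[0,2,-130],[0,0,0],0]]'
python3 - <<'E'
from h import *
s=bot.read_state();np.save("w5.npy",{"s":s},allow_pickle=True)
im=vision.capture("wrist"); cv2.imwrite("pics/w5.png",im[:,:,::-1]); im=vision.capture("side"); cv2.imwrite("pics/s5.png",im[:,:,::-1])
E
```

```text
time_s: 7.77
position: [0.5565, -0.1685, 0.2094]
tcp_rot: [[0.032, 1.0, -0.001], [1.0, -0.032, 0.0], [0.0, -0.001, -1.0]]
force: [0.6, 0.1, -0.0]
opening: 0.997
```

View pics/w5.png

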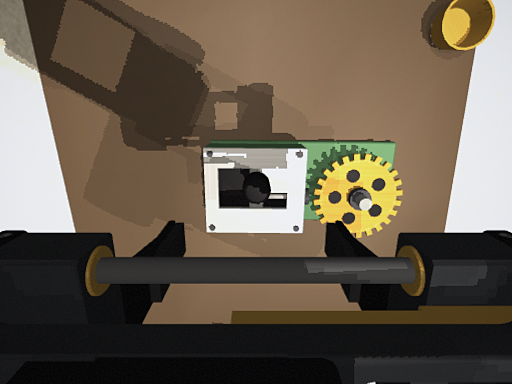

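View pics/s5.png

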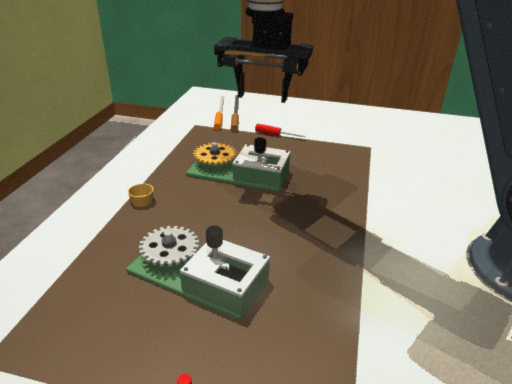

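The released knob is at (257,187) in the wrist view, in the notch leg, and at (260,145) in the side view. The steel knob still shows at (214,237). I check the numbers before handing in.

```bash
python3 - <<'E'
from h import *
s=np.load("w5.npy",allow_pickle=True).item()["s"]; c=cam("wrist",s)
w=onz(c,(257,188),.096); x=cross(c,(257,188),cam("side"),(260,145.5)); print(w,x)
a=np.radians(-1.8); ex=np.array([np.cos(a),np.sin(a)]); ey=np.array([-ex[1],ex[0]])
for p in(w,x[0]): d=p[:2]-[.583,-.197]; print((d@ex).round(4),(d@ey).round(4))
a,b=(cv2.imread(f)[220:260,195:235].astype(int) for f in("pics/side0.png","pics/s5.png")); print("steel diff",abs(a-b).max())
im=vision.capture("wrist"); o=cv2.imread("pics/w5.png")[...,::-1]; print("brass knob diff",abs(im[165:210,240:275].astype(int)-o[165:210,240:275]).mean(), bot.read_state()["force"])
E
```

```text
[ 0.55919617 -0.16999793  0.096     ] (array([ 0.55871697, -0.17081556,  0.09362384]), np.float64(0.0009951793464862855))
-0.0246 0.0262
-0.0251 0.0254
steel diff 11
brass knob diff 16.20126984126984 [-0.08744779 -0.12564029  0.55990827]
```

The brass knob's patch changed between the two frames. I need to know whether the camera settled or the knob moved.

```bash
python3 - <<'E'
from h import *
a=cv2.imread("pics/s5.png"); b=vision.capture("side")[...,::-1]
print("side diff", abs(a[125:195,225:300].astype(int)-b[125:195,225:300]).max())
w=vision.capture("wrist")[...,::-1]; o=cv2.imread("pics/w5.png")
g=lambda i:np.float32(cv2.cvtColor(np.ascontiguousarray(i),6))
for r in((slice(165,210),slice(235,280)),(slice(140,235),slice(200,400))): print(cv2.phaseCorrelate(g(o)[r],g(w)[r]))
cv2.imwrite("pics/w6.png",cv2.resize(w[120:250,180:420],None,fx=3,fy=3))
E
```

```text
side diff 22
((1.3317530790262992, 1.2847829057982203), 1.0282724173275042)
((1.1095773526002262, 0.7686286955684452), 1.0165544849634172)
```

View pics/w6.png

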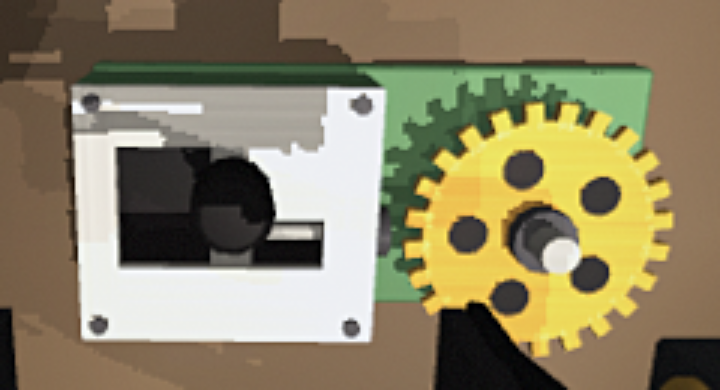

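The whole wrist picture shifted by about 1 px, wheel included, so it was the arm settling. The fixed side camera shows no change. The crop shows the knob at rest in the notch and the pin clear of the wheel.

```bash
python3 -c "
from rig import bot
print(bot.read_state()['time_s'],bot.hand_in())"
```

```text
the job is handed in; nothing more can be done
8.0167 None
```

The brass wheel's index pin is drawn back and parked in the holding notch, and I handed the job in at 8.0 s. I gripped the brass fixture's knob, pulled it back about 48 mm, moved it sideways about 27 mm and brought it forward into the notch. Then I let go and lifted the gripper 130 mm clear.

- **Brass knob:** two camera estimates put it at x ≈ -25 mm, y ≈ +26 mm in the fixture frame. That is within the required range, give or take about 2 mm. The force on the tool was about 0.6 N, so nothing was touching.
- **Steel fixture's knob:** the side-camera pictures from start and end match, so it did not move.
- **One check that disagreed:** the brass knob's patch in the wrist picture changed between two frames after release. The whole picture had shifted by about 1 px, wheel included, which points to the arm settling. The fixed side camera showed the brass fixture and its knob unchanged.

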